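Close the soak tub and hold it tipped on the jack

ROBOT

A 6-joint arm with a two-finger parallel gripper is mounted at the origin on the work surface. World frame = base frame: x ahead of the robot, y to its left, z up, the work surface at z = 0. Lengths are in mm, angles in rad, forces in N, time in s.
With the tool pointing down it reaches from about 300 to 775 mm from the base axis. Payload 14.6 kg.
Tool frame: the origin (TCP) lies midway between the tips of the shut fingers; the grasp point (between the pads) lies 19 mm behind it; z points along the fingers, y is the line along which they close (so a half turn about z gives the same grasp; the last joint's range is limited). The gripper opens to 85 mm and grips with 20 to 120 N. Pads are 22 mm wide; open, the fingers measure 114 mm over their backs; the gripper's body (76 mm by 85 mm) begins 54 mm behind the grasp point. The pads swing forward as they close: fully open they stand 13 mm farther back than shut.
Start: joints at [-1.237, 0.3, 1.521, -0, 1.321, -0.067], TCP at [214.578, -506.405, 231.281] pointing down, gripper open.
Joint ranges: [-3.03, 3.03], [-0.79, 2.21], [0.23, 2.52], [-1.04, 4.18], [0, 3.07], [-2.55, 2.55]. Speed limits (rad/s): [2.22, 2.22, 2.57, 3.14, 3.14, 3.14].

INTERFACE

Orientations are given as a rotation vector (axis times angle).
In Python, from workcell import status, vision, job gives the robot as it stands.
- The arm moves only by the tool move_arm, never from a script. Its argument "increments" is one flat list of numbers, 4 for each row, row after row: the shift along the tool's x, y, z scaled (see below), then the turn about the tool's z scaled (see below). A call has 1 to 20 rows; each row shifts and turns the commanded pose from where the row before left it, along the tool's axes as they then stand; what a row does not reach is not made up. The controller multiplies each number of a shift by 0.05 m and each number of a turn by 0.15 rad. A row lasts 1/8 s, in which the tool goes at most 62.5 mm and 10.7 degrees, less where a joint would pass 70% of its speed; a pose out of reach is approached as far as the arm can. A call with a number of a shift or a turn outside -1 to 1 is refused whole. A call with a gripper value outside its range is refused whole. "grip" is the gripper's target within -1 to 1 (shut at 1, half-way at 0, fully open at -1), set as the call begins (left out, the last holds). The fingers move at their own pace and stop on an object; "grip_force" is the grip in N (left out, the last holds). Time passes only in rows, so rows that do not move let the fingers close. It gives the time, the measured TCP pose, the force, the opening and the grip force at its end, in the units of the state.
- status.read_state(): the state, without advancing time (a new reading comes with each control period).
- vision.capture(name): name is "scene" or "top"; returns a dict with "image" (420x560x3 uint8, red, green, blue), "depth" (420x560 float32, mm along the optical axis (not along the pixel's ray), 0 where there is no reading), "fov_y" (degrees; the focal length in pixels is half the picture's height over the tangent of half this angle, whatever the lens; pixels are square), "cx", "cy" (the principal point, pixels), "k1" (the pictures are not rectified: a ray, as slopes to the right and down, at radius r is drawn at 1 + k1 r^2 times it, then the intrinsics apply), "rvec" (rotation vector, rad) and "tvec" (3), from world to camera coordinates, as OpenCV has them. Camera axes: x right, y down, z forward; pixel columns grow to the right and rows downward; lengths in mm; the calibration is good to about 2 mm. A picture is of the moment at which its call begins.
- job.close_job(): hands the job in; it is judged then, once.
The state is a dict: "time": time; "qpos": joint angles; "dq": joint speeds; "joint_efforts": joint torques, N m; "tool_pos": TCP position; "tcp_rot": TCP orientation; "wrist_force": force on the tool from outside, world axes, zero at the start; "moment": the same for the moment, N m; "finger_gap": opening from 0.0 (shut) to 1.0 (fully open); "gripper_force": force on a finger pad.
Only numpy, scipy, OpenCV 4.12 (cv2) and the standard library are available. Lean on these libraries where they do the work, as an engineer would, in place of code of your own. Each camera call takes 0.05 s, during which the arm holds its last target. There are 200 camera calls.

TASK

The small steel soak tub is loaded with fittings and must be tipped to drain: first shut its lid, then set the little hand jack upright on the table with its saddle centred under the tub's marked lift lug. Work the jack's lever once: press it all the way down so the tub tips, and let it come all the way back up; then press it all the way down again and finish while still holding it down, with the lid shut and only the jack raising the tub. Do not disturb the other things on the table.

Things in the scene. Friction and masses are not known exactly. Their poses are not given: they have to be found in the camera images.
- tub: Steel tub, 200 mm deep (x, walls at x = -210 to -10 mm), 240 wide (y), 130 high, rim 155 mm above the table, on a fixed low stand with two pivot posts at its back. Origin: middle of the pivot axis behind the tub, 80 mm above the table; x points from its front (lug side) to its back, z up. About 3.5 kg; lies level by its weight, tips about y by its front rising. Drip tray behind.
- lift_pad (a point): Centre of the underside of the lift pad, a 40 mm round disc under the lug; 83 mm above the table when level, 55 mm in front of the front wall. The lug is a level plate 60 mm wide, 10 mm thick, 78 mm out from the middle of the front wall; a 24 mm round boss on top marks the pad's centre. The table below it is free up to the wall.
- tub_lid (a joint): Lid angle in rad: 0 shut flat on the rim, up to 1.3 open. Flat steel plate 204 x 246 x 6 mm, hinged on the tub's back rim, a flat tab (90 mm wide, 29 mm long) on its front edge. Its stiff hinge (0.6 Nm of friction) keeps it where it is left, so it must be pushed until shut, for instance with closed fingers down on its upper face.
- lid_hinge (a point): Midpoint of the lid's hinge axis at the tub's back rim, 155 mm above the table; the lid extends from here 204 mm towards the tub's -x when shut, and its plate lies 0 to 6 mm above this axis when shut.
- lid_tab (a point): Top of the tab in the middle of the lid's front edge, 225 mm from the hinge axis; moves with the lid.
- jack: Loose dark hand jack, 0.9 kg. Origin: centre of the underside of its base plate (200 mm along x, 80 along y, 12 thick); z up. Round saddle at x = +70 mm. In the middle (x = -25 to +25 mm) a pump block 34 mm wide (y), its flat sides from 12 to 82 mm high: grip it there from above, across the width. The lever points to -x, sloping up.
- jack_saddle: The jack's saddle, a steel disc of 40 mm diameter on a ram. Origin on its vertical axis, level with the jack's underside when down; the top of the disc is 75 mm above this origin. Pressing the lever raises it by 50 mm per rad, up to 30 mm.
- saddle_top (a point): Centre of the top of the saddle: 75 mm above the table when down, 105 mm when fully up.
- jack_handle (a joint): Lever angle in rad: 0 fully up (spring and load return it when let go), 0.6 fully down at its stop. Pivot at x = -35 mm, z = 60 mm in the jack's frame, about the jack's y axis; at 0 the lever slopes up at 0.5 rad towards the jack's -x, at 0.6 it slopes 0.1 rad down. Takes about 3 N at the grip unloaded, about 10 N with the tub on the saddle.
- handle_grip (a point): Middle of the upper face of the lever's rubber grip, 120 mm along the lever from its pivot and 8 mm above the lever's middle line; grip is 75 mm long, 24 mm wide, 16 mm thick. It moves with the lever.
- clamp_ring: Bystander: steel ring, 64 mm diameter, 18 mm high, origin at its underside.
- jar: Bystander: amber jar with steel cap, 60 mm diameter, 90 mm high, origin at its underside.
- spray: Bystander: white bottle, 64 mm diameter, 170 mm high, origin at its underside.
- wrench: Bystander: steel wrench, 160 mm long, lying flat along its x.
- brush: Bystander: brush, 180 mm long, lying flat along its x.
- scoop_cup: Bystander: steel cup, 80 mm diameter, 80 mm high, origin at its underside.
- end_cap: Bystander: steel flanged cap, 64 mm diameter, 40 mm high, origin at its underside.

How it is judged (in metres and radians):
On the way, in this order (a step that is already met when the one before it is completed fails the run):
1. the lid is shut (value of joint tub_lid below 0.05 rad), for 0.2 s.
2. the jack stands upright on the table with its saddle under the lift pad, lid still shut (horizontal distance between saddle_top and lift_pad below 0.015 m and height (world z) of jack below 0.005 m and angle between jack's own z axis and vertical below 0.05 rad and value of joint jack_handle below 0.12 rad and value of joint tub_lid below 0.05 rad), for 0.2 s.
3. first stroke: the lever is all the way down and the saddle has tipped the tub (value of joint jack_handle above 0.5 rad and angle between tub's own z axis and vertical above 0.055 rad and contact force between jack_saddle and tub above 5 N and value of joint tub_lid below 0.06 rad), for 0.1 s.
4. the lever is back up and the tub level (value of joint jack_handle below 0.12 rad and angle between tub's own z axis and vertical below 0.02 rad), for 0.1 s.
At the end, for the whole second after the job is handed in: Lever held down (over 0.5 of 0.6 rad, pressed with over 2 N); tub still, tipped over 0.055 rad, carried by the saddle (over 5 N), untouched by the arm; saddle within 18 mm of the pad's centre; jack upright within 0.06 rad; lid shut within 0.06 rad (all of step 3 and contact force between the arm and tub below 0.5 N and contact force between any of the fingers, the arm and jack above 2 N and horizontal distance between saddle_top and lift_pad below 0.018 m and angle between jack's own z axis and vertical below 0.06 rad and angular speed of tub below 0.05 rad/s); the arm keeps its last pose, push and grip.
It fails at once if the tub is tipped with its lid open (angle between tub's own z axis and vertical above 0.03 rad and value of joint tub_lid above 0.15 rad).
It fails at once if another thing on the table is disturbed (moved over 40 mm or knocked over) (distance of any of clamp_ring, jar, spray, wrench, brush, scoop_cup, end_cap from where it was at the start of the episode above 0.04 m or angle between any of jar, spray, scoop_cup, end_cap, clamp_ring's own z axis and vertical above 0.5 rad).
It also fails if it takes over 67 s, if anything falls off the work surface, if the arm or the gripper's body presses on something with over 40 N, if the wrist force passes 120 N, or if a joint passes its speed limit or range.

## Working session

There is one attempt and no reset: what is moved stays moved. The work goes in short steps, Python scripts to look and compute and a tool call to move; the robot and the scene stay as the last step left them, time stands still between calls to the robot, and variables do not carry over. Pictures are saved under pics/ and viewed, at most 10 in all, crops included, and the job is handed in when it is done.

Besides the shell and the picture viewer there is one more tool, called after "Call:" by a JSON object that holds its "op" and its "data", one argument or row to a line. move_arm: Moves the arm, as the interface text tells. Shifts and turns lie within -1 to 1; 1 stands for 0.05 m of shift or 0.15 rad of turn. Its arguments: {"type":"object","properties":{"increments":{"type":"array","items":{"type":"number"}},"grip":{"type":"number"},"grip_force":{"type":"number"}},"required":["increments"]}

```bash
mkdir -p pics
cat > h.py <<'E'
import numpy as np,cv2
from workcell import status,vision,job
def cap(n,save=None):
    c=vision.capture(n)
    if save: cv2.imwrite('pics/'+save+'.png',cv2.cvtColor(c['image'],cv2.COLOR_RGB2BGR))
    np.savez('last_'+n+'.npz',**c); return c
def cloud(c):
    h,w=c['depth'].shape; f=h/2/np.tan(np.radians(float(c['fov_y']))/2)
    K=np.array([[f,0,float(c['cx'])],[0,f,float(c['cy'])],[0,0,1]])
    uv=np.stack(np.meshgrid(np.arange(w),np.arange(h)),-1).reshape(-1,1,2).astype(float)
    n=cv2.undistortPoints(uv,K,np.array([float(c['k1']),0,0,0,0])).reshape(h,w,2)
    P=np.dstack([n,np.ones((h,w))])*c['depth'][...,None]
    R=cv2.Rodrigues(np.array(c['rvec'],float))[0]
    return (P-np.array(c['tvec'],float).reshape(3))@R
E
python3 - <<'E'
from h import *
for n in('scene','top'):
    c=cap(n,n+'0'); print(n,c['fov_y'],c['k1'],c['tvec'],c['rvec'])
print(status.read_state())
E
```

```text
scene 44.38828957033 0.0010739273623581605 [ 126.52227401 -247.12495251 2000.48564622] [ 1.54526179  1.82606523 -0.8918937 ]
top 43.027808318359405 -0.012780239960722294 [ -28.11197819  606.86681933 1593.03713735] [ 2.08389407 -2.12543612  0.24639413]
{'time': 0.1, 'qpos': array([-1.23665061e+00,  3.00428021e-01,  1.52151419e+00, -2.33319882e-05,
        1.32070222e+00, -6.66048724e-02]), 'dq': array([-1.70072317e-05, -5.28266926e-04, -2.04038149e-03, -1.48057715e-03,
       -9.06320517e-04,  3.74021878e-03]), 'joint_efforts': array([ 8.90841657e-04, -5.44379067e+01, -3.62370515e+01, -1.34118568e-04,
        3.00380430e-03, -4.27967404e-05]), 'tool_pos': array([ 214.48155715, -506.229875  ,  230.77324095]), 'tcp_rot': array([-3.07771511e+00, -6.25095620e-01,  2.55451535e-04]), 'wrist_force': array([-0.24983129,  0.68139929, -0.54004697]), 'moment': array([-0.02258111, -0.03536001,  0.00133749]), 'gripper_force': 0.0, 'finger_gap': 1.0026876707638186}
```

View pics/top0.png

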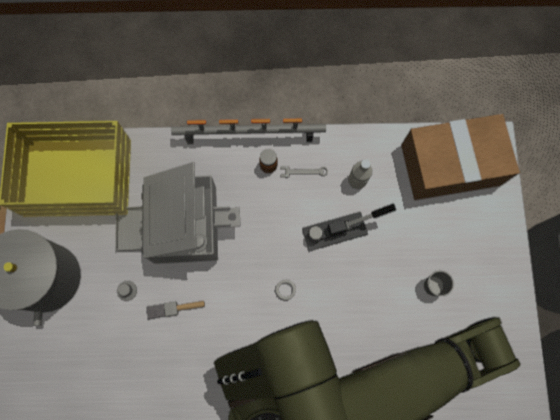

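View pics/scene0.png

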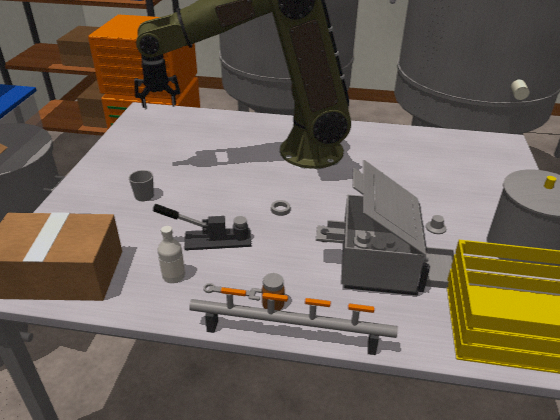

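Top view: the tub is at about (180,220) with its lug boss at (234,217). The jack saddle is at (316,233), its block at (338,228) and its grip at (384,211). I'll enlarge this region and get the point cloud.

Run:
```python
from h import *
c=np.load('last_top.npz'); P=cloud(c)
im=cv2.cvtColor(c['image'][150:300,110:410],cv2.COLOR_RGB2BGR)
im=cv2.resize(im,None,fx=2.66,fy=2.66,interpolation=cv2.INTER_CUBIC)
cv2.imwrite('pics/crop0.png',np.clip(im*1.3,0,255).astype(np.uint8))
for n,(u,v) in dict(boss=(234,217),lug=(226,222),saddle=(316,233),block=(338,228),grip=(384,211),tab=(192,165),table=(260,260),ring=(285,282),spray=(362,172),jar=(268,160),cup=(433,288)).items(): print(n,u,v,P[v,u].round(1))
# heights-based segmentation of jack
x,y,z=P[...,0],P[...,1],P[...,2]
m=np.zeros(z.shape,bool); m[190:255,298:372]=1
for lo,hi in((8,18),(68,80),(80,95)):
    k=m&(z>lo)&(z<hi); q=P[k]; print(lo,hi,k.sum(),q.mean(0).round(1), cv2.minAreaRect(q[:,:2].astype(np.float32)))
```

```text
boss 234 217 [608.4  95.4 112.5]
lug 226 222 [595.3 120.5 103.7]
saddle 316 233 [ 561.3 -154.9   76.5]
block 338 228 [ 574.7 -223.1   81.3]
grip 384 211 [ 614.5 -358.7  128.4]
tab 192 165 [719.7 199.3 278.9]
table 260 260 [492.6  21.2  -2.2]
ring 285 282 [417.7 -56.7  23.8]
spray 362 172 [ 738.2 -298.5  131.3]
jar 268 160 [797.1 -10.6  89.3]
cup 433 288 [ 391.6 -524.6    3.3]
8 18 737 [ 581.6 -226.1   12.1] ((608.8518676757812, -222.68923950195312), (234.02781677246094, 214.17330932617188), 86.8431396484375)
68 80 239 [ 574.4 -198.4   74.8] ((575.72412109375, -210.91287231445312), (39.07659912109375, 158.03262329101562), 13.1165132522583)
80 95 170 [ 580.9 -231.8   84.6] ((581.0761108398438, -225.88052368164062), (35.00276184082031, 190.235595703125), 16.462677001953125)
```

View pics/crop0.png

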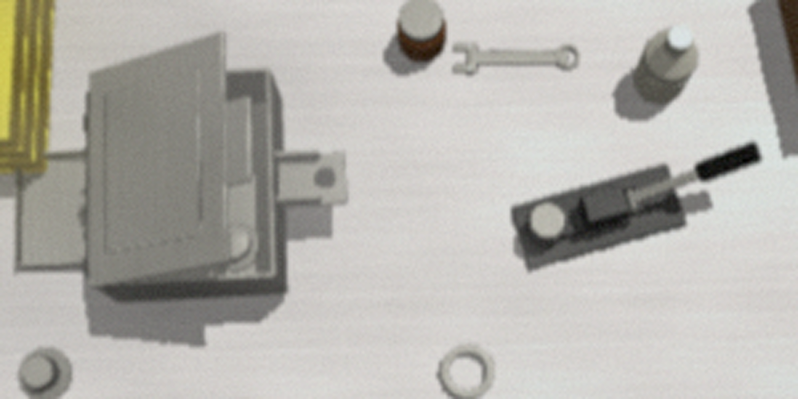

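The crop shows the boss at (325,178), saddle (547,221) and block (607,206). The base corners are (512,207), (668,165), (686,225) and (529,270), and the tub's front rim runs from (271,71) to (286,290). I'll intersect these rays with their known heights.

```bash
cat >> h.py <<'E'
def at(c,u,v,z):
    h,w=c['depth'].shape; f=h/2/np.tan(np.radians(float(c['fov_y']))/2)
    K=np.array([[f,0,float(c['cx'])],[0,f,float(c['cy'])],[0,0,1]])
    n=cv2.undistortPoints(np.array([[[u,v]]],float),K,np.array([float(c['k1']),0,0,0,0])).reshape(2)
    R=cv2.Rodrigues(np.array(c['rvec'],float))[0]; o=-R.T@np.array(c['tvec'],float).reshape(3); d=R.T@np.array([*n,1])
    return o+d*(z-o[2])/d[2]
E
python3 - <<'E'
from h import *
c=np.load('last_top.npz')
for n,u,v,z in [('boss',325,178,112),('saddle',547,221,75),('block',607,206,83),('b1',512,207,12),('b2',668,165,12),('b3',686,225,12),('b4',529,270,12),('rimA',271,71,155),('rimB',286,290,155),('lug1',345,152,103),('lug2',347,203,103),('lug3',278,152,103),('lug4',281,203,103),('ring',467,371,18),('wr1',465,58,5),('wr2',568,57,5),('jar',420,18,90),('sprayneck',655,70,80),('boxL',780,160,0),('lidTL',222,33,270),('lidBL',228,265,270)]:
    print(n,at(c,110+u/2.66,150+v/2.66,z).round(1))
P=cloud(c);x,y,z=P[...,0],P[...,1],P[...,2]
m=np.zeros(z.shape,bool);m[170:255,145:192]=1; m&=z>165; q=P[m]
A=np.c_[q[:,:2],np.ones(len(q))]; s,*_=np.linalg.lstsq(A,q[:,2],rcond=None)
r=q[:,2]-A@s; k=abs(r)<8; s,*_=np.linalg.lstsq(A[k],q[k,2],rcond=None)
print('lid plane',s,k.mean(),'angle',np.arctan(np.hypot(*s[:2])),'dir',np.degrees(np.arctan2(s[1],s[0])))
m=np.zeros(z.shape,bool);m[:,140:235]=1;m&=(z>160)&(z<400)&(x<760)&(y>50)&(y<420); q=P[m]; print(q.min(0),q.max(0),q[q[:,2].argmax()])
E
```

```text
boss [608.9 101.  112. ]
saddle [ 561.4 -153.9   75. ]
block [ 576.1 -223.5   83. ]
b1 [ 592.2 -117.2   12. ]
b2 [ 640.9 -309.1   12. ]
b3 [ 566.  -326.8   12. ]
b4 [ 514.7 -135.2   12. ]
rimA [724.2 158.5 155. ]
rimB [473.8 140.2 155. ]
lug1 [641.4  78.6 103. ]
lug2 [581.1  76.6 103. ]
lug3 [642.9 155.9 103. ]
lug4 [582.6 152.1 103. ]
ring [395. -58.  18.]
wr1 [784.6 -64.8   5. ]
wr2 [ 783.5 -193.2    5. ]
jar [807.7 -10.4  90. ]
sprayneck [ 740.9 -288.5   80. ]
boxL [ 647.6 -449.5    0. ]
lidTL [730.3 196.7 270. ]
lidBL [482.5 186.8 270. ]
lid plane [-7.06799944e-02 -8.84707324e-01  5.08221105e+02] 0.14798206278026907 angle 0.7258805852198773 dir -94.56770548302222
[ 44.87001204  74.80797864 160.01012735] [731.23818109 365.71431734 399.38848583] [184.73494886  85.84734806 399.38848583]
```

Call:
{"op": "move_arm", "data": {
  "increments": [0,0,-0.18,-0.95,0,0,-0.18,-0.95,0,0,-0.18,-0.95,0,0,-0.18,-0.95,0,0,-0.18,-0.95,0,0,-0.18,-0.95,0,0,-0.18,-0.95,0,0,-0.18,-0.95,0,0,-0.18,-0.95,0,0,-0.18,-0.95],
  "grip": 1
}}

```text
time: 1.35
tool_pos: [214.6, -506.3, 321.2]
tcp_rot: [-1.915, -2.49, -0.001]
wrist_force: [-0.8, 0.6, -0.8]
finger_gap: -0.003
gripper_force: 0.0
```

Call:
{"op": "move_arm", "data": {
  "increments": [0.7,0.66,0,0,0.7,0.66,0,0,0.7,0.66,0,0,0.7,0.66,0,0,0.7,0.66,0,0,0.7,0.66,0,0,0.7,0.66,0,0,0.7,0.66,0,0,0.7,0.66,0,0,0.7,0.66,0,0,0.7,0.66,0,0,0.7,0.66,0,0,0.7,0.66,0,0,0.7,0.66,0,0,0.7,0.66,0,0,0.7,0.66,0,0,0.7,0.66,0,0]
}}

```text
time: 3.48
tool_pos: [607.9, 212.4, 320.9]
tcp_rot: [-1.921, -2.486, 0.001]
wrist_force: [1.1, -0.7, 0.4]
finger_gap: 0.001
gripper_force: 0.0
```

Call:
{"op": "move_arm", "data": {
  "increments": [0,0,0.4,0,0,0,0.4,0,0,0,0.2,0,0,0,0.2,0,0,0,0.2,0,0,0,0.2,0,0,0,0.2,0,0,0,0.2,0,0,0,0.2,0,0,0,0.2,0,0,0,0.2,0,0,0,0.2,0,0,0,0.14,0,0,0,0,0]
}}

```text
time: 5.22
tool_pos: [607.1, 210.9, 173.6]
tcp_rot: [-1.92, -2.485, 0.001]
wrist_force: [0.7, 0.6, 0.7]
finger_gap: -0.004
gripper_force: 0.0
```

Call:
{"op": "move_arm", "data": {
  "increments": [0,0,0.1,0,0,0,0.08,0,0,0,0.06,0,0,0,0,0]
}}

```text
time: 5.72
tool_pos: [607.2, 210.9, 162.0]
tcp_rot: [-1.921, -2.486, 0.001]
wrist_force: [-0.2, 0.1, 0.9]
finger_gap: -0.001
gripper_force: 0.0
```

Run:
```python
from h import *
c=cap('scene')
im=cv2.cvtColor(c['image'][150:330,280:460],cv2.COLOR_RGB2BGR)
cv2.imwrite('pics/lid.png',cv2.resize(im,None,fx=3,fy=3,interpolation=cv2.INTER_CUBIC))
print(status.read_state()['wrist_force'])
```

```text
[ 0.49696898 -0.05549252  0.58099331]
```

View pics/lid.png

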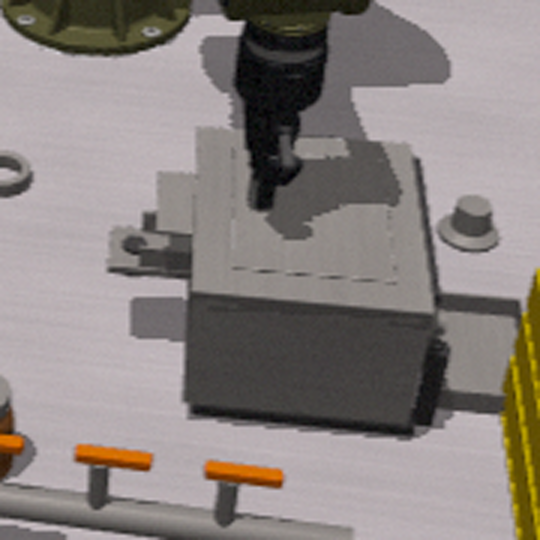

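The lid lies flat on the rim, with the fingers at (262,195) and the tab at (175,205). I'll press slightly further until I feel contact.

Call:
{"op": "move_arm", "data": {
  "increments": [0,0,0.04,0,0,0,0.03,0,0,0,0,0,0,0,0,0]
}}

```text
time: 6.28
tool_pos: [607.5, 211.0, 161.4]
tcp_rot: [1.92, 2.485, 0.003]
wrist_force: [-9.7, -2.3, 19.4]
finger_gap: 0.003
gripper_force: 9.8
```

Call:
{"op": "move_arm", "data": {
  "increments": [0,0,-0.4,0,0,0,-0.5,0,-0.82,-0.28,0,0,-0.82,-0.28,0,0,-0.82,-0.28,0,0,-0.82,-0.28,0,0,-0.82,-0.28,0,0,-0.82,-0.28,0,0,-0.82,-0.28,0,0,-0.82,-0.28,0,0,-0.82,-0.28,0,0,-0.82,-0.28,0,0,0,0,0,0,0,0,0,0],
  "grip": -1
}}

```text
time: 8.02
tool_pos: [575.3, -220.7, 203.7]
tcp_rot: [-1.921, -2.486, -0.0]
wrist_force: [-0.1, 0.4, 0.2]
finger_gap: 0.998
gripper_force: 0.0
```

Run:
```python
from h import *
s=status.read_state(); print(s['time'],s['tool_pos'])
c=cap('top')
im=cv2.cvtColor(c['image'][180:260,130:290],cv2.COLOR_RGB2BGR)
cv2.imwrite('pics/top2.png',np.clip(1.3*cv2.resize(im,None,fx=5,fy=5,interpolation=cv2.INTER_CUBIC).astype(float),0,255).astype(np.uint8))
P=cloud(c)
for u,v in((150,185),(150,240),(205,190),(205,245),(212,220),(218,217)): print(P[v,u].round(1))
```

```text
8.025 [ 575.32757305 -220.7325615   203.71885663]
[701.3 343.5 156.3]
[532.6 336.7 161.2]
[681.5 178.1 159.9]
[513.7 175.5 166.4]
[589.1 156.5 160.5]
[597.4 138.7 162.3]
```

View pics/top2.png

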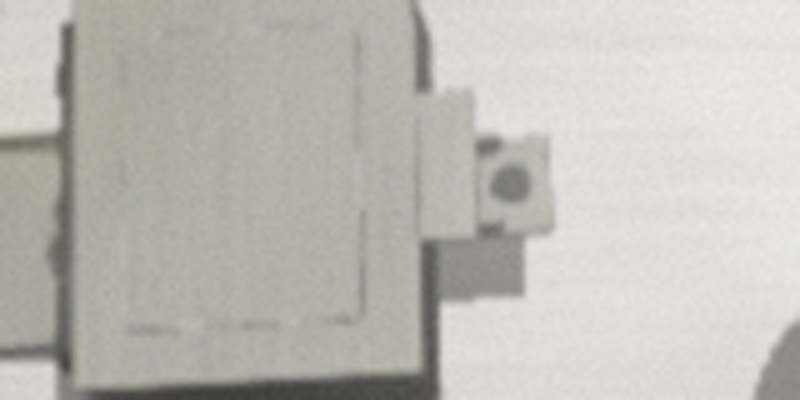

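Boss at (232.2,216.6), consistent with the first measurement, and the lid is flat. Next, descend and grasp the pump block.

Call:
{"op": "move_arm", "data": {
  "increments": [-0.12,0.02,0.4,0,0,0,0.4,0,0,0,0.4,0,0,0,0.4,0,0,0,0.4,0,0,0,0.4,0,0,0,0.4,0,0,0,0.4,0,0,0,0.03,0,0,0,0,0]
}}

```text
time: 9.32
tool_pos: [578.0, -226.9, 42.7]
tcp_rot: [1.921, 2.485, 0.0]
wrist_force: [0.9, -0.3, -0.1]
finger_gap: 0.995
gripper_force: 0.0
```

Call:
{"op": "move_arm", "data": {
  "increments": [0,0,0,0,0,0,0,0,0,0,0,0,0,0,0,0,0,0,0,0,0,0,0,0],
  "grip": 1,
  "grip_force": 60
}}

```text
time: 10.07
tool_pos: [578.8, -226.8, 43.4]
tcp_rot: [1.919, 2.484, 0.002]
wrist_force: [5.5, 2.1, 6.1]
finger_gap: 0.392
gripper_force: 60.5
```

Call:
{"op": "move_arm", "data": {
  "increments": [0,0,-0.08,0,0,0,0,0,0.39,0.19,0,0,0.39,0.19,0,0,0.39,0.19,0,0,0.39,0.19,0,0,0.39,0.19,0,0,0.39,0.19,0,0,0.39,0.18,0,0,0.39,0.18,0,0,0,0,0,0,0,0,0,0]
}}

```text
time: 11.58
tool_pos: [611.0, -56.8, 46.3]
tcp_rot: [1.921, 2.486, -0.0]
wrist_force: [-0.2, -0.3, -7.4]
finger_gap: 0.391
gripper_force: 60.8
```

Run:
```python
from h import *
print(status.read_state()['wrist_force'])
c=cap('scene')
im=cv2.cvtColor(c['image'][150:280,200:370],cv2.COLOR_RGB2BGR)
cv2.imwrite('pics/carry.png',np.clip(1.2*cv2.resize(im,None,fx=4.5,fy=4.5,interpolation=cv2.INTER_CUBIC).astype(float),0,255).astype(np.uint8))
```

```text
[-0.18533906 -0.32521672 -7.36032127]
```

View pics/carry.png

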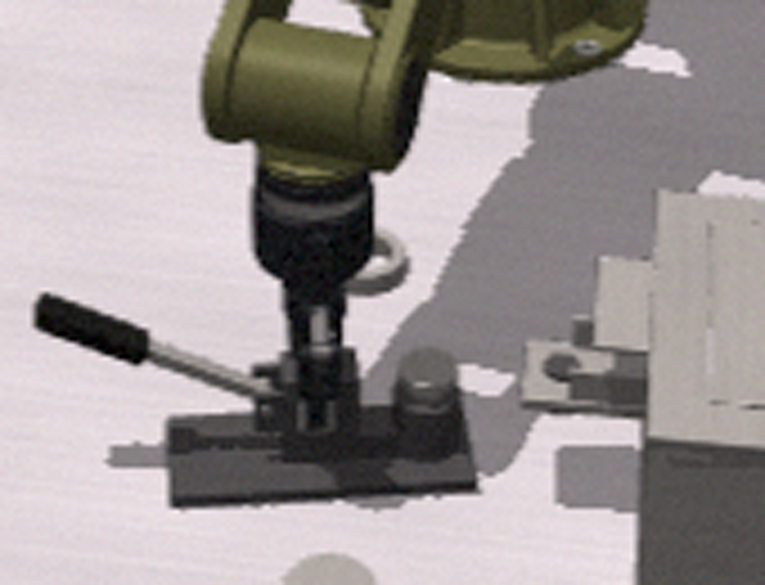

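Carried level: saddle top at crop (427,370), boss at (562,366). I'll cross-check both in this camera.

Run:
```python
from h import *
c=np.load('last_scene.npz')
print('saddle',at(c,200+427/4.5,150+370/4.5,78).round(1))
for z in (97,103,108,112): print('boss',z,at(c,200+562/4.5,150+364/4.5,z).round(1))
P=cloud(c)
for u,v in((295,232),(325,231),(319,234),(330,237)): print(P[v,u].round(1))
```

```text
saddle [602.7  15.8  78. ]
boss 97 [605.1 101.1  97. ]
boss 103 [612.5 101.4 103. ]
boss 108 [618.6 101.6 108. ]
boss 112 [623.5 101.8 112. ]
[599.5  15.7  76.2]
[614.6 101.8 104.4]
[627.1  86.3 101.5]
[641.5 117.9 107.1]
```

Call:
{"op": "move_arm", "data": {
  "increments": [0.39,0.19,0,0,0.39,0.18,0,0,0.39,0.19,0,0,0.39,0.18,0,0,0,0,0,0,0,0,0,0]
}}

```text
time: 12.38
tool_pos: [627.1, 28.2, 46.2]
tcp_rot: [-1.92, -2.486, 0.0]
wrist_force: [0.3, 0.5, -7.6]
finger_gap: 0.39
gripper_force: 61.2
```

Call:
{"op": "move_arm", "data": {
  "increments": [0,0,0.03,0,0,0,0.03,0,0,0,0,0,0,0,0,0]
}}

```text
time: 12.88
tool_pos: [627.2, 27.7, 43.3]
tcp_rot: [1.921, 2.485, 0.0]
wrist_force: [-0.4, -0.9, -5.8]
finger_gap: 0.389
gripper_force: 61.5
```

Touching the table. Release, then rise.

Call:
{"op": "move_arm", "data": {
  "increments": [0,0,0.01,0,0,0,0,0,0,0,0,0,0,0,0,0,0,0,0,0,0,0,0,0],
  "grip": -1
}}

```text
time: 13.62
tool_pos: [627.1, 27.9, 42.8]
tcp_rot: [-1.921, -2.486, -0.0]
wrist_force: [-0.1, 0.6, 0.3]
finger_gap: 0.998
gripper_force: 0.0
```

Call:
{"op": "move_arm", "data": {
  "increments": [0,0,-0.4,0,0,0,-0.8,0,0,0,-0.8,0,0,0,-0.8,0,-0.8,0,0,0,-0.8,0,0,0,-0.8,0,0,0,0,0,0,0],
  "grip": 1
}}

```text
time: 14.62
tool_pos: [657.6, -90.7, 184.0]
tcp_rot: [1.924, 2.482, 0.0]
wrist_force: [-0.3, -0.4, -0.0]
finger_gap: -0.002
gripper_force: 0.0
```

Run:
```python
from h import *
s=status.read_state(); print(s['time'],s['tool_pos'],s['tcp_rot'])
c=cap('top')
im=cv2.cvtColor(c['image'][180:255,200:350],cv2.COLOR_RGB2BGR)
cv2.imwrite('pics/placed.png',np.clip(1.5*cv2.resize(im,None,fx=5.3,fy=5.3,interpolation=cv2.INTER_CUBIC).astype(float),0,255).astype(np.uint8))
```

```text
14.625 [657.59142239 -90.7251267  184.0454714 ] [1.92384606e+00 2.48208600e+00 4.93597771e-04]
```

View pics/placed.png

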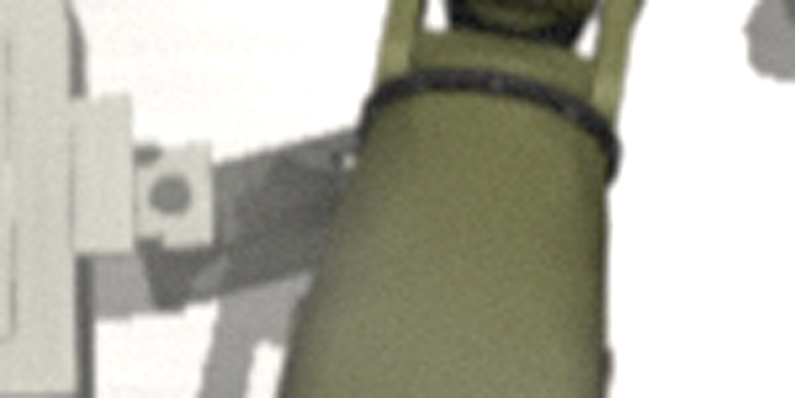

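The lug covers the saddle. The base's near-left corner shows at (160,308), and the far edge runs from (215,165) to (360,130). I'll check the corner and work out the lever point.

Run:
```python
from h import *
c=np.load('last_top.npz')
f=lambda u,v,z:at(c,200+u/5.3,180+v/5.3,z)
print('b4',f(160,308,12)); a,b=f(215,165,12)[:2],f(360,130,12)[:2]
d=a-b; yaw=np.arctan2(d[1],d[0]); print('yaw',np.degrees(yaw),a,b)
X=np.array([np.cos(yaw),np.sin(yaw)]);Y=np.array([-X[1],X[0]])
o4=f(160,308,12)[:2]-100*X-40*Y; print('origin from b4',o4,'lateral of far edge',(a-o4)@Y,'saddle',o4+70*X)
print('boss',f(170,194,108))
o=np.array([625.9,32.6]); yaw=np.radians(104.5); X=np.array([np.cos(yaw),np.sin(yaw)])
print('saddle nominal',o+70*X)
for q in(0,.3,.6):
    t=.5-q; r=-35-120*np.cos(t)+8*np.sin(-t)*-1; print(q,'grip jack x',r,'xy',o+r*X,'z',60+120*np.sin(t)+8*np.cos(t))
```

```text
b4 [562.99558334 115.40934762  12.        ]
yaw 102.92086828635102 [651.40976028  81.79253951] [671.82841094  -7.21099445]
origin from b4 [624.34328894  26.88557105] lateral of far edge -38.658623109572034 saddle [608.6909299   95.11315826]
boss [610.80100913 101.62772358 108.        ]
saddle nominal [608.37339972 100.37033483]
0 grip jack x -136.4745031180111 xy [660.07048664 -99.52746817] z 124.55172512762734
0.3 grip jack x -151.0186346945885 xy [ 663.71204637 -113.60833483] z 91.68085231813728
0.6 grip jack x -155.1991671665377 xy [ 664.7587681  -117.65570748] z 55.98002332460483
```

Call:
{"op": "move_arm", "data": {
  "increments": [-0.42,0,0.2,0,0,0,0.4,0,0,0,0.3,0,0,0,0.2,0,0,0,0.2,0,0,0,0.2,0,0,0,0.2,0,0,0,0.2,0,0,0,0.2,0,0,0,0.2,0,0,0,0.15,0,0,0,0,0,0,0,0,0]
}}

```text
time: 16.3
tool_pos: [663.8, -109.7, 61.9]
tcp_rot: [1.919, 2.482, 0.001]
wrist_force: [2.1, -6.0, 10.7]
finger_gap: 0.004
gripper_force: 5.1
```

Call:
{"op": "move_arm", "data": {
  "increments": [0,0,0.06,0,0,0,0.04,0,0,0,0,0,0,0,0,0]
}}

```text
time: 16.8
tool_pos: [663.9, -109.7, 57.2]
tcp_rot: [1.919, 2.482, 0.001]
wrist_force: [-0.4, -5.5, 12.6]
finger_gap: 0.004
gripper_force: 6.3
```

Run:
```python
from h import *
c=cap('scene')
im=cv2.cvtColor(c['image'][150:290,230:440],cv2.COLOR_RGB2BGR)
cv2.imwrite('pics/press.png',np.clip(1.2*cv2.resize(im,None,fx=3.8,fy=3.8,interpolation=cv2.INTER_CUBIC).astype(float),0,255).astype(np.uint8))
```

```text
(no output)
```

View pics/press.png

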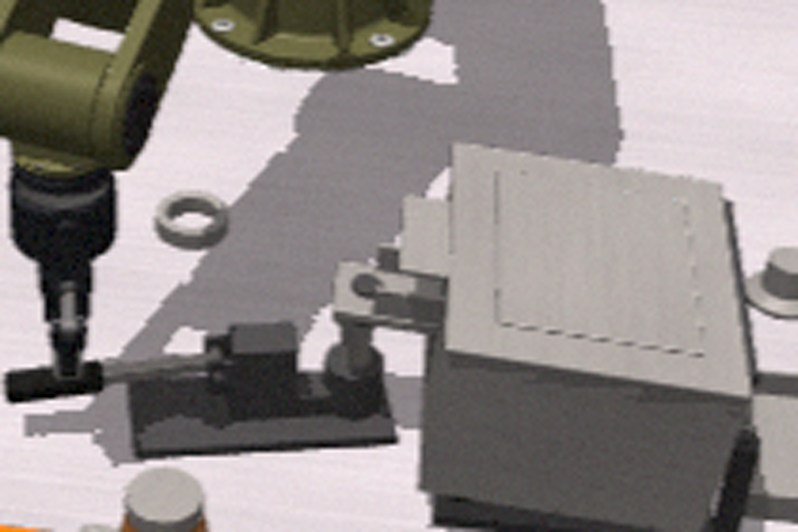

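The lever is down at (60,375), the ram is out at (355,345), the tub is tipped and the lid is shut. Now let the lever up gently.

Call:
{"op": "move_arm", "data": {
  "increments": [0,0,-0.2,0,0,0,-0.2,0,0,0,-0.2,0,0,0,-0.2,0,0,0,-0.2,0,0,0,-0.2,0,0,0,-0.2,0,0,0,-0.2,0,0,0,-0.2,0,0,0,0,0,0,0,0,0,0,0,0,0,0,0,0,0,0,0,0,0,0,0,0,0]
}}

```text
time: 18.73
tool_pos: [662.7, -108.5, 145.2]
tcp_rot: [-1.921, -2.486, 0.0]
wrist_force: [-0.5, 0.5, 0.9]
finger_gap: 0.002
gripper_force: 0.0
```

Run:
```python
from h import *
s=status.read_state(); print(s['tool_pos'],s['wrist_force'])
c=cap('scene')
im=cv2.cvtColor(c['image'][150:290,230:440],cv2.COLOR_RGB2BGR)
cv2.imwrite('pics/up.png',np.clip(1.2*cv2.resize(im,None,fx=3.8,fy=3.8,interpolation=cv2.INTER_CUBIC).astype(float),0,255).astype(np.uint8))
```

```text
[ 662.69136902 -108.45989338  145.21763505] [-0.49720938  0.48025114  0.8981419 ]
```

View pics/up.png

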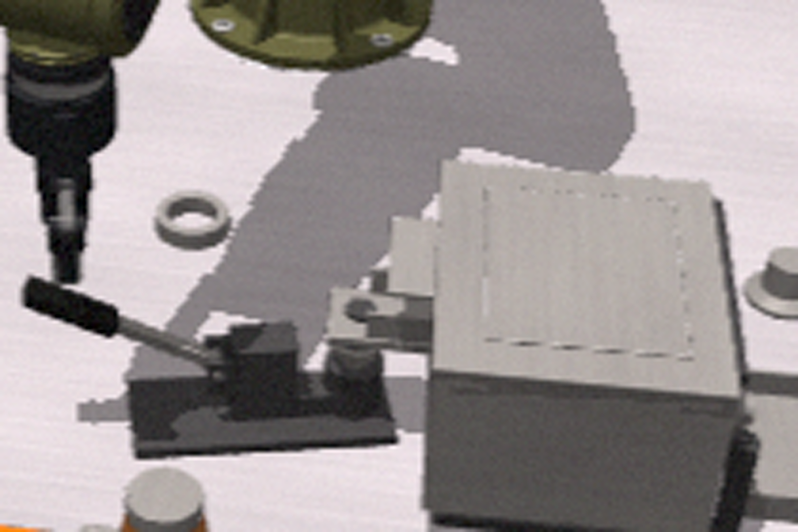

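The lever is fully up at (70,305), the tub is level, the lid is shut and the jack hasn't moved. Second press: 145 → 56.

Call:
{"op": "move_arm", "data": {
  "increments": [0,0,0.2,0,0,0,0.2,0,0,0,0.2,0,0,0,0.2,0,0,0,0.2,0,0,0,0.2,0,0,0,0.2,0,0,0,0.2,0,0,0,0.12,0,0,0,0.06,0,0,0,0,0,0,0,0,0,0,0,0,0,0,0,0,0,0,0,0,0]
}}

```text
time: 20.65
tool_pos: [663.8, -109.9, 57.6]
tcp_rot: [1.919, 2.482, 0.001]
wrist_force: [2.4, -7.6, 9.1]
finger_gap: 0.004
gripper_force: 5.3
```

Call:
{"op": "move_arm", "data": {
  "increments": [0,0,0.03,0,0,0,0,0,0,0,0,0,0,0,0,0,0,0,0,0]
}}

```text
time: 21.28
tool_pos: [663.8, -109.9, 56.8]
tcp_rot: [1.919, 2.482, 0.001]
wrist_force: [-1.1, -6.5, 16.0]
finger_gap: -0.002
gripper_force: 8.1
```

Run:
```python
from h import *
s=status.read_state(); print(s['tool_pos'],s['wrist_force'])
c0=cap('scene'); P=cloud(c0)
print('lid front/back z',[P[v,u].round(0).tolist() for u,v in((355,195),(355,235),(410,205),(410,240))])
print(job.close_job())
```

```text
[ 663.84802322 -109.85254536   56.79041357] [-1.12384017 -6.51142206 15.96845499]
lid front/back z [[525.0, 175.0, 174.0], [709.0, 182.0, 179.0], [529.0, 330.0, 162.0], [688.0, 323.0, 165.0]]
the job is handed in; nothing more can be done
None
```

I handed the job in at about 21 s with the lid shut, the jack under the lug, one full lever stroke done and the lever held down on the second; the hand-in gave no verdict. My last readings showed the tub tipped and about 16 N upward on the tool from the lever.

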